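Lock the port carrier and load the red sample probe

TASK

The carrier with the slanted port already stands at the right place on its rail: first flip its red cam lever all the way over towards the robot's side to clamp it there, without shifting it along the rail. Then take the red-headed probe out of the rack and slide it into the slanted port until its collar sits flush on the mouth, and let go. Leave the lever locked and the other probes and lab things where they are.

Things in the scene. Friction and masses are not known exactly. Their poses are not given: they have to be found in the camera images.
- rail: Fixed aluminium rail, 50 wide and 360 mm long, on a black base plate 90 x 370 x 10 mm; top of the rail 39 mm above the table. Origin on the table under its middle, z up, its y axis runs along the rail, its -x axis points roughly to the robot. It turns about the vertical by up to 0.25 rad from start to start.
- carrier_mid (a point): On top of the black carrier block on the rail, 58 mm above the table, under the sleeve; axes as the rail. The block spans x -40 to 40, y -43 to 67 mm of this point; steel cheek plates (x -21 to 29, out to y -31 and 31) rise to 117 mm above the table. It slides along the rail (y) at about 6 N unclamped; locked, it takes about 15 N.
- sleeve_mouth (a point): Centre of the mouth of the slanted port, 127 mm above the table: an aluminium sleeve fixed on the carrier, 46 x 46 mm block 60 mm long, round through bore 20 mm, 3 mm chamfer at the mouth. z axis: the bore axis pointing out of the mouth, 35 degrees from vertical, leaning to the rail's -x (towards the robot); y axis parallel to the rail.
- cam_lever (a joint): Angle (rad) of the red cam lever about an axis along the rail. 0: open, leaning 0.44 beyond vertical away from the robot; it grows as the lever swings over the top towards the robot (rail -x): angle from vertical = value - 0.44. Starts at 0 to 0.35, stays where left; hard stop at 1.85, nearly level, fully locked; above 1.6 counts. Takes 1 N at the grip, rising to about 8 N as the cam wedges (from 0.7).
- lever_hinge (a point): Centre of the lever's hinge, 50 mm above the table, 88 mm along the rail (+y) from the bore's plane; axes as those of the rail.
- lever_grip (a point): Point on the lever 70 mm from the hinge, middle of its red grip. The grip is a bar 16 mm wide along the rail and 14 mm thick across, reaching from 44 to 88 mm from the hinge.
- rack: Fixed white probe rack, 225 x 60 mm, top 78 mm above the table, three holes in a row along its x axis at -75, 0 and +75 mm. Origin on the table under its middle, z up.
- probe_red: The probe to load: steel rod 18 mm diameter and 70 mm long with a 5 mm chamfered tip, then a collar 32 mm diameter and 6 mm thick, then a square red head 24 x 24 mm and 40 mm long; 116 mm in all, 0.11 to 0.22 kg. Origin at the centre of the rod's tip, z along the rod to the head, x and y square to the head's faces. It stands upright in one of the rack's three holes (which one changes), hanging by its collar on the rack's top, tip 8 mm above the table.
- probe_red_collar (a point): Centre of the underside of the red probe's collar, 70 mm from the tip; axes as the probe. It meets sleeve_mouth when the probe is home.
- probe_red_grip (a point): Centre of the red head, 96 mm from the tip, the place to grip; axes as the probe.
- probe_blue: Same probe with a blue head, in another hole of the rack; leave alone. Origin at the tip.
- probe_black: Same probe with a black head, in another hole of the rack; leave alone. Origin at the tip.
- flange: Bystander: loose steel flange ring, 70 mm diameter, 16 mm high. Origin at the centre of its underside.
- jar: Bystander: small amber jar, 60 mm diameter, 70 mm high. Origin at the centre of its underside.
- wrench: Bystander: wrench 160 mm long lying flat. Origin on its underside, x along it.
- dish: Bystander: blue open tray 90 x 70 x 25 mm. Origin at the centre of its underside.
- canister: Bystander: aluminium can 52 mm diameter, 90 mm high. Origin at the centre of its underside.
Not all that is in view belongs to the job. Leave any green look-alike of the probe_red alone.

How it is judged:
On the way, in this order (a step that is already met when the one before it is completed fails the run):
1. the cam lever is locked (above 1.6 rad) (value of joint cam_lever above 1.6 rad), for 0.2 s.
2. the red probe's rod is in the sleeve in line with it, at least 30 mm deep, with the lever locked (value of joint cam_lever above 1.6 rad and distance between probe_red_collar and sleeve_mouth below 0.04 m and angle between the z axis of probe_red and the z axis of sleeve_mouth, either way round below 0.07 rad), for 0.1 s.
At the end, for the whole second after the job is handed in: Lever locked (above 1.6 rad), carrier within 10 mm of its start, red probe released and at rest in the sleeve: collar centre within 5 mm of the mouth centre, in line with the bore within 0.07 rad. Other probes and bystanders within 30 mm of where they were (value of joint cam_lever above 1.6 rad and distance of carrier_mid from where it was at the start of the episode below 0.01 m and distance between probe_red_collar and sleeve_mouth below 0.005 m and angle between the z axis of probe_red and the z axis of sleeve_mouth, either way round below 0.07 rad and linear speed of probe_red below 0.02 m/s); the robot touches nothing.
It fails at once if the carrier is shifted more than 10 mm from its place (distance of carrier_mid from where it was at the start of the episode above 0.01 m).
It fails at once if another probe or a bystander is moved more than 30 mm (distance of any of probe_blue, probe_black, flange, jar, wrench, dish, canister from where it was at the start of the episode above 0.03 m).
It also fails if it takes over 58 s, if anything falls off the work surface, if the arm or the gripper's body presses on something with over 40 N, if the wrist force passes 120 N, or if a joint passes its speed limit or range.

ROBOT

A 6-joint arm with a two-finger parallel gripper is mounted at the origin on the work surface. World frame = base frame: x ahead of the robot, y to its left, z up, the work surface at z = 0. Lengths are in m, angles in rad, forces in N, time in s.
With the tool pointing down it reaches from about 0.375 to 0.825 m from the base axis. Payload 5.5 kg.
Tool frame: the origin (TCP) lies at the very end of the fingers, on their centre line; the grasp point (between the pads) lies robot.grip_point_offset behind it (robot.grip_point_offset is the distance from the TCP to the grasp point, in m); z points along the fingers, y is the direction in which the jaws open and shut (so a half turn about z gives the same grasp; the last joint's range is limited). The gripper opens to 85 mm and grips with 20 to 120 N. Pads are 22 mm wide; open, the fingers measure 114 mm over their backs; the gripper's body (76 mm by 85 mm) begins 54 mm behind the grasp point. The pads swing forward as they close: fully open they stand 13 mm farther back than shut.
Start: joints at [-1.203, 0.314, -0.047, 1.21, 0, 1.571], TCP at [0.216, -0.56, 0.231] pointing down, gripper open.
Joint ranges: [-2.67, 2.67], [-0.69, 1.73], [-1.03, 1.25], [-2.08, 2.16], [-1.42, 1.45], [-3.14, 3.14]. Speed limits (rad/s): [2.39, 2.39, 3.01, 3.14, 3.14, 3.14].

INTERFACE

Orientations are given as a rotation vector (axis times angle).
In Python, from cell import monitor, viewer, robot gives the robot as it stands.
- The arm moves only by the shell command python3 -m creep 'ROWS' [OPENING] [FORCE]. ROWS is a JSON object of lists of equal length, an entry for each row: "dp": the shift along the tool's x, y, z each as a share of 0.8 m, from -1 to 1, a list of three; "spin": the turn about the tool's z as a share of 120 degrees, from -1 to 1. In form: {"dp": [[x, y, z], ...], "spin": [spin, ...]}. A call has exactly 8 rows; each row is the pose to reach, as a shift and turn from the pose commanded when the call began, along the tool's axes at that moment; what a row does not reach only later rows make up. A row lasts 1/12 s, in which the tool goes at most 41.7 mm and 7.16 degrees, less where a joint would pass 70% of its speed; a pose out of reach is approached as far as the arm can. A call with a number of a shift or a turn outside -1 to 1 is refused whole. A call with a gripper value outside its range is refused whole. OPENING is the closure, from -1 (fully open) to 1 (shut), so that 0 is half open, set as the call begins (- or left out, the last holds). The fingers move at their own pace and stop on an object; FORCE is the grip in N (left out, the last holds). Time passes only in rows, so rows that repeat a pose let the fingers close, or fill a call up. It gives the time, the measured TCP pose, the force and the opening at its end, in the units of the state.
- monitor.observe(): the state, without advancing time (a new reading comes with each control period).
- viewer.read_camera(name): name is "side" or "top" or "wrist"; returns a dict with "image" (480x640x3 uint8, blue, green, red), "vfov" (degrees; the focal length in pixels is half the picture's height over the tangent of half this angle, whatever the lens; pixels are square), "cx", "cy" (the principal point, pixels), "R" (3x3) and "t" (3): a world point X has camera coordinates R X + t. Camera axes: x right, y down, z forward; pixel columns grow to the right and rows downward; lengths in m; the calibration is good to about 2 mm. A picture is of the moment at which its call begins. There is no depth.
- robot.hand_in(): hands the job in, once; it reports no verdict.
The state is a dict: "time_s": time; "qpos": joint angles; "qvel": joint speeds; "tau": joint torques, N m; "eef_pos": TCP position; "tool_rot": TCP orientation; "force": force on the tool from outside, world axes, zero at the start; "moment": the same for the moment, N m; "gripper_width": opening from 0.0 (shut) to 1.0 (fully open).
Only numpy, scipy, OpenCV 4.12 (cv2) and the standard library are available. Lean on these libraries where they do the work, as an engineer would, in place of code of your own. Each camera call takes 0.05 s, during which the arm holds its last target. There are 200 camera calls.

## Working session

There is one attempt and no reset: what is moved stays moved. The work goes in short steps, Python scripts to look and compute and a shell command to move; the robot and the scene stay as the last step left them, time stands still between calls to the robot, and variables do not carry over. Pictures are saved under pics/ and viewed, about 8 in all and at most 12, crops included, and the job is handed in when it is done.

```bash
ls; mkdir -p pics; cat > h.py <<'E'
import numpy as np, cv2
from cell import monitor, viewer, robot
def cam(n):
    c=viewer.read_camera(n); c['f']=240/np.tan(np.radians(c['vfov'])/2); c['R']=np.array(c['R']); c['t']=np.array(c['t']); return c
def ray(c,u,v):
    d=c['R'].T@np.array([(u-c['cx'])/c['f'],(v-c['cy'])/c['f'],1]); return -c['R'].T@c['t'], d
def onz(c,u,v,z):
    o,d=ray(c,u,v); return o+d*(z-o[2])/d[2]
def proj(c,X):
    p=c['R']@np.array(X)+c['t']; return c['f']*p[0]/p[2]+c['cx'], c['f']*p[1]/p[2]+c['cy']
E
python3 - <<'E'
from h import *
import pickle
np.set_printoptions(precision=4,suppress=True)
s=monitor.observe(); print(s, robot.grip_point_offset)
C={}
for n in ('top','side'):
    c=cam(n); C[n]=c; cv2.imwrite(f'pics/{n}0.png',c['image']); print(n,c['vfov'],c['cx'],c['cy'],-c['R'].T@c['t'],c['R'][2])
pickle.dump(C,open('c0.pkl','wb'))
E
```

```text
pics
{'time_s': 0.0, 'qpos': array([-1.203 ,  0.3143, -0.0481,  1.2102,  0.    ,  1.5708]), 'qvel': array([-0.0001, -0.0019,  0.0013, -0.0007, -0.0004,  0.0003]), 'tau': array([ -0.0033, -53.9579,  33.9759,   0.0188,  -0.0002,  -0.    ]), 'eef_pos': array([ 0.2155, -0.5593,  0.2304]), 'tool_rot': array([-3.087 , -0.5742,  0.0005]), 'force': array([-0.4268,  0.1645,  0.114 ]), 'moment': array([-0.0294,  0.0109, -0.021 ]), 'gripper_width': 1.0037748340905988} 0.0187
top 56.75747694548382 317.2216053959142 239.86688892206905 [ 0.5032 -0.0292  1.0606] [ 0.0898 -0.0258 -0.9956]
side 42.5425626378626 309.01401211892517 249.46357285024487 [0.1452 0.5858 1.0178] [ 0.347  -0.5424 -0.7651]
```

View pics/top0.png

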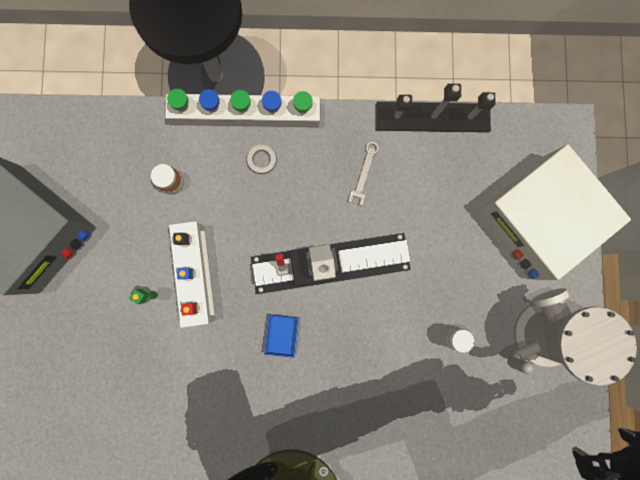

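View pics/side0.png

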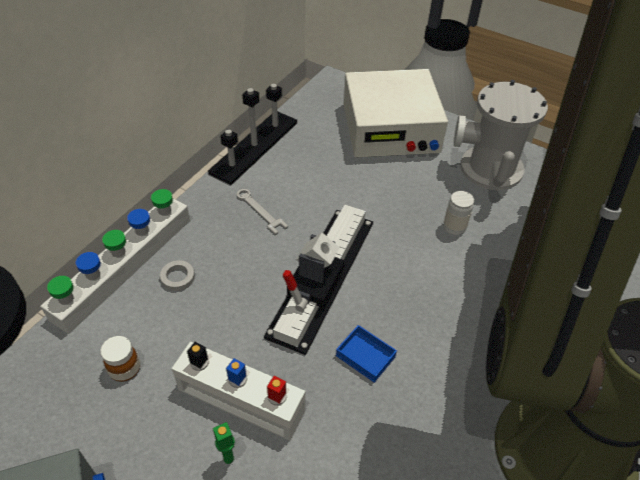

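```bash
python3 - <<'E'
from h import *
import pickle
C=pickle.load(open('c0.pkl','rb'))
a=cv2.resize(C['top']['image'][215:300,240:420],None,fx=4.4,fy=4.4,interpolation=cv2.INTER_CUBIC)
b=cv2.resize(C['side']['image'][195:360,255:385],None,fx=3,fy=3,interpolation=cv2.INTER_CUBIC)
cv2.imwrite('pics/zt.png',a); cv2.imwrite('pics/zs.png',b)
for n in C:
    im=C[n]['image']; hsv=cv2.cvtColor(im,cv2.COLOR_BGR2HSV)
    m=((hsv[...,0]<8)|(hsv[...,0]>172))&(hsv[...,1]>150)&(hsv[...,2]>60)
    k,l,st,ce=cv2.connectedComponentsWithStats(m.astype(np.uint8))
    for i in range(1,k):
        if st[i,4]>25: print(n,st[i],ce[i])
    # gold dot/orange on heads
    m=((hsv[...,0]>8)&(hsv[...,0]<25)&(hsv[...,1]>150)&(hsv[...,2]>150))
    k,l,st,ce=cv2.connectedComponentsWithStats(m.astype(np.uint8))
    for i in range(1,k):
        if st[i,4]>8: print(n,'gold',st[i],ce[i],onz(C[n],*ce[i],.124))
E
```

```text
top [ 61 248  13  11  89] [ 67.13483146 252.93258427]
top [515 250   8   9  41] [518.24390244 253.85365854]
top [276 254   8  11  72] [279.45833333 258.79166667]
top [181 303  15  12 106] [188.83018868 308.5       ]
top gold [175 235   6   6  27] [177.88888889 237.51851852] [0.59019176 0.23941469 0.124     ]
top gold [180 272   5   4  18] [182.         273.33333333] [0.51521754 0.22836885 0.124     ]
top gold [133 294   6   6  27] [135.37037037 296.40740741] [0.46696224 0.32264083 0.124     ]
top gold [183 306   7   7  36] [185.94444444 309.25      ] [0.44106165 0.21781067 0.124     ]
side [407 141   8  10  65] [410.52307692 145.56923077]
side [283 270  14  21 172] [289.58139535 279.95348837]
side [268 376  18  27 293] [276.2116041  389.90102389]
side gold [192 345   8   6  34] [195.44117647 347.79411765] [0.58996065 0.23661462 0.124     ]
side gold [233 363   5   6  26] [235.         365.11538462] [0.51517002 0.22591738 0.124     ]
side gold [272 380   9   7  45] [275.82222222 382.62222222] [0.44138123 0.21477807 0.124     ]
side gold [218 427   8   7  42] [221.78571429 430.        ] [0.46359957 0.3251318  0.124     ]
```

View pics/zt.png

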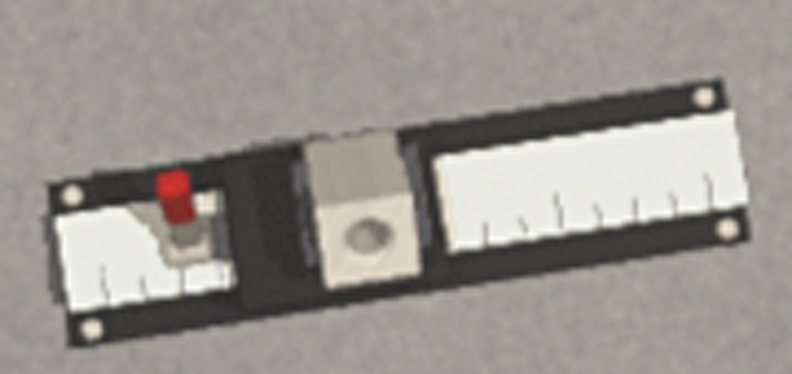

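View pics/zs.png

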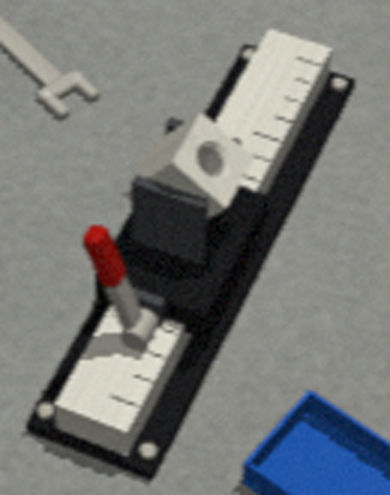

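```bash
python3 - <<'E'
from h import *
import pickle
np.set_printoptions(precision=4,suppress=True)
C=pickle.load(open('c0.pkl','rb')); T,S=C['top'],C['side']
zt=lambda u,v:(240+u/4.4-.4,215+v/4.4-.4)
zs=lambda u,v:(255+u/3-.3,195+v/3-.3)
P=[onz(T,*zt(*p),.011) for p in [(72,195),(92,330),(728,229),(705,96)]]
Q=[onz(S,*zs(*p),.011) for p in [(46,410),(148,450),(340,82),(250,50)]]
print('screws',np.array(P),np.array(Q))
for A in (P,Q):
    d=(A[0]+A[1]-A[2]-A[3])[:2]; print('mid',sum(A)/4,'yaw',np.arctan2(-d[0],d[1]))
def tri(p,q):
    o1,d1=ray(T,*p);o2,d2=ray(S,*q)
    s=np.linalg.lstsq(np.c_[d1,-d2],o2-o1,rcond=None)[0]; a=o1+s[0]*d1;b=o2+s[1]*d2
    return (a+b)/2,np.linalg.norm(a-b)
print('mouth',onz(T,*zt(368,236),.127),onz(S,*zs(211,158),.127),tri(zt(368,236),zs(211,158)))
print('levertop',tri(zt(173,182),zs(96,234)))
print('lever grip',tri((279.5,258.8),(289.6,280)))
print('dish',onz(T,281,335,.025),'can',onz(T,462,341,.09))
E
```

```text
screws [[ 0.5516  0.0877  0.011 ]
 [ 0.4798  0.0758  0.011 ]
 [ 0.5358 -0.2652  0.011 ]
 [ 0.6077 -0.2535  0.011 ]] [[ 0.551   0.0853  0.011 ]
 [ 0.4803  0.0737  0.011 ]
 [ 0.5366 -0.2674  0.011 ]
 [ 0.6091 -0.2581  0.011 ]]
mid [ 0.5437 -0.0888  0.011 ] yaw 0.16285976574966196
mid [ 0.5442 -0.0916  0.011 ] yaw 0.1656226022931063
mouth [ 0.5277 -0.0664  0.127 ] [ 0.5268 -0.0669  0.127 ] (array([ 0.5272, -0.0666,  0.1271]), np.float64(0.001100439845603586))
levertop (array([0.5518, 0.0261, 0.1305]), np.float64(0.001977610495425946))
lever grip (array([0.5464, 0.0257, 0.1121]), np.float64(0.0027237106144317276))
dish [0.377  0.0257 0.025 ] can [ 0.3731 -0.3697  0.09  ]
```

```bash
python3 -m creep '{"dp":[[0.04,-0.03,-0.03],[0.08,-0.06,-0.04],[0.12,-0.09,-0.05],[0.16,-0.12,-0.05],[0.2,-0.146,-0.05],[0.24,-0.176,-0.05],[0.28,-0.205,-0.05],[0.32,-0.234,-0.05]],"spin":[0.05,0.097,0.097,0.097,0.097,0.097,0.097,0.097]}' 1 40
python3 -c "
from h import *
print(monitor.observe())"
```

```text
time_s: 0.77
eef_pos: [0.3877, -0.2913, 0.2711]
tool_rot: [-3.131, -0.258, 0.0]
force: [-0.3, -0.9, -0.2]
gripper_width: -0.003
{'time_s': 0.7667, 'qpos': array([-6.44300314e-01,  8.27291959e-02, -2.41137429e-01,  1.24724120e+00,
        3.22093602e-05,  2.33294831e+00]), 'qvel': array([ 9.71072070e-01, -8.71670763e-02, -9.70510080e-02, -1.61565375e-02,
        8.49113075e-04,  9.59723459e-01]), 'tau': array([ -6.71928227, -40.63130379,  33.71045709,   0.54446585,
        -0.05000888,  -1.03133641]), 'eef_pos': array([ 0.38771321, -0.29125603,  0.27111939]), 'tool_rot': array([-3.13076201e+00, -2.57841616e-01,  3.32127269e-04]), 'force': array([-0.31709982, -0.93963289, -0.21814137]), 'moment': array([-0.0717755 , -0.05202872, -0.03995986]), 'gripper_width': -0.003157710145678127}
```

```bash
python3 -m creep '{"dp":[[0.033,-0.036,0],[0.066,-0.072,0],[0.1,-0.108,0],[0.132,-0.144,0],[0.165,-0.18,0],[0.2,-0.216,0],[0.23,-0.252,0],[0.263,-0.288,0]],"spin":[-0.059,-0.118,-0.177,-0.236,-0.295,-0.354,-0.413,-0.47]}'
cat >> h.py <<'E'
def go(target,yaw=None):
    "shares along present tool axes to reach world target, spin share to yaw"
    from scipy.spatial.transform import Rotation as Ro
    s=monitor.observe(); R=Ro.from_rotvec(s['tool_rot']).as_matrix()
    d=R.T@(np.array(target)-s['eef_pos']); y=np.arctan2(R[1,0],R[0,0])
    print('pos',s['eef_pos'].round(4),'yaw',round(y,3),'q',s['qpos'].round(2),'F',s['force'].round(1),'t',s['time_s'],'w',round(s['gripper_width'],3))
    sp=0 if yaw is None else -((yaw-y+np.pi)%(2*np.pi)-np.pi)/np.radians(120)
    print('shares',(d/.8).round(4),'spin',round(sp,3))
H=np.array([.5257,.0223,.05]); M=np.array([.5272,-.0666,.127]); rx=np.array([.9866,.1633,0]); ry=np.array([-.1633,.9866,0]); Z=np.array([0,0,1.])
E
python3 -c "
from h import *
go(H+.075*rx+.18*Z,.164+np.pi)"
```

```text
time_s: 1.43
eef_pos: [0.5574, -0.0295, 0.271]
tool_rot: [-2.632, -1.715, 0.001]
force: [1.0, -1.1, 0.3]
gripper_width: -0.001
pos [ 0.5574 -0.0295  0.271 ] yaw 1.155 q [-0.05  0.22 -0.08  1.27 -0.    1.93] F [ 1.  -1.1  0.3] t 1.4333 w -0.001
shares [0.0946 0.0161 0.0512] spin -1.027
```

```bash
python3 -m creep '{"dp":[[0.04,0.008,0.02],[0.08,0.016,0.05],[0.095,0.016,0.05],[0.095,0.016,0.05],[0.095,0.016,0.05],[0.095,0.016,0.05],[0.095,0.016,0.05],[0.095,0.016,0.05]],"spin":[-0.059,-0.118,-0.177,-0.236,-0.295,-0.354,-0.413,-0.47]}'
python3 -m creep '{"dp":[[0,0,0.03],[0,0,0.06],[0,0,0.09],[0,0,0.09],[0,0,0.09],[0,0,0.09],[0,0,0.09],[0,0,0.09]],"spin":[-0.059,-0.118,-0.177,-0.236,-0.295,-0.354,-0.413,-0.47]}'
python3 -c "
from h import *
go(H+.060*rx+.06*Z,.164+np.pi)
c=cam('wrist'); cv2.imwrite('pics/w1.png',c['image'])"
```

```text
time_s: 2.1
eef_pos: [0.5995, 0.0328, 0.2307]
tool_rot: [-1.508, -2.755, 0.001]
force: [-0.1, 0.2, 0.4]
gripper_width: 0.001
time_s: 2.77
eef_pos: [0.5995, 0.0327, 0.1587]
tool_rot: [-0.028, -3.14, 0.0]
force: [0.8, 0.6, -0.1]
gripper_width: 0.002
pos [0.5995 0.0327 0.1587] yaw 3.124 q [ 0.05  0.35 -0.16  1.06 -0.    0.07] F [ 0.8  0.6 -0.1] t 2.7667 w 0.002
shares [ 0.0181 -0.0011  0.0609] spin -0.087
```

View pics/w1.png

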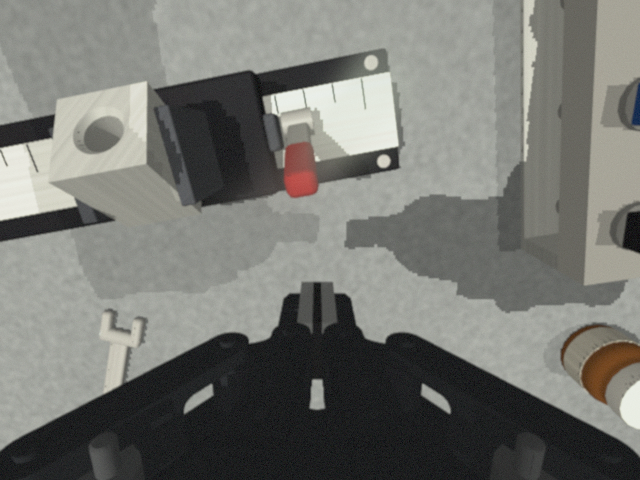

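```bash
python3 -m creep '{"dp":[[0.01,-0.001,0.03],[0.018,-0.001,0.06],[0.018,-0.001,0.061],[0.018,-0.001,0.061],[0.018,-0.001,0.061],[0.018,-0.001,0.061],[0.018,-0.001,0.061],[0.018,-0.001,0.061]],"spin":[-0.05,-0.087,-0.087,-0.087,-0.087,-0.087,-0.087,-0.087]}'
python3 -m creep '{"dp":[[0.019,0,0],[0.0375,0,0],[0.045,0,0],[0.0525,0,0],[0.0625,0,0],[0.0725,0,0],[0.0825,0,0],[0.0925,0,0]],"spin":[0,0,0,0,0,0,0,0]}'
python3 -c "
from h import *
go(H-.014*rx+.06*Z,.164+np.pi)
c=cam('side'); cv2.imwrite('pics/s1.png',cv2.resize(c['image'][195:360,235:385],None,fx=3,fy=3))"
```

```text
time_s: 3.48
eef_pos: [0.5866, 0.0323, 0.1116]
tool_rot: [-0.247, 3.13, -0.0]
force: [-0.3, -0.2, -0.5]
gripper_width: 0.001
time_s: 4.15
eef_pos: [0.5126, 0.0206, 0.1107]
tool_rot: [-0.248, 3.13, 0.0]
force: [4.5, 1.3, -1.0]
gripper_width: -0.001
pos [0.5126 0.0206 0.1107] yaw -2.983 q [ 0.04  0.23 -0.44  0.89  0.   -0.12] F [ 4.5  1.3 -1. ] t 4.15 w -0.001
shares [ 0.0011 -0.0006  0.0008] spin -0.003
```

View pics/s1.png

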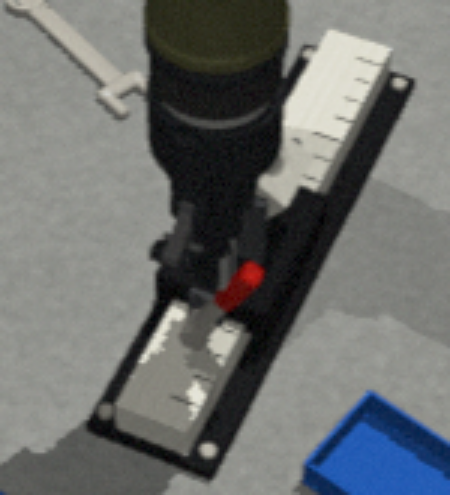

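```bash
python3 -m creep '{"dp":[[0.009,0,0.0044],[0.0175,0,0.01],[0.025,0,0.016],[0.0325,0,0.024],[0.0375,0,0.031],[0.041,0,0.0375],[0.045,0,0.046],[0.0475,0,0.054]],"spin":[0,0,0,0,0,0,0,0]}'
python3 -c "
from h import *
go(H-.052*rx+.017*Z,.164+np.pi)"
```

```text
time_s: 4.87
eef_pos: [0.4737, 0.0142, 0.0672]
tool_rot: [0.248, -3.131, 0.001]
force: [0.4, -0.7, 4.4]
gripper_width: -0.002
pos [0.4737 0.0142 0.0672] yaw -2.983 q [ 0.03  0.22 -0.58  0.78 -0.   -0.13] F [ 0.4 -0.7  4.4] t 4.8667 w -0.002
shares [-0.0007 -0.0007  0.0003] spin -0.003
```

```bash
python3 -m creep '{"dp":[[0,0,0.002],[0,0,0.003],[0,0,0.004],[0,0,0.005],[0,0,0.006],[0,0,0.006],[0,0,0.006],[0,0,0.006]],"spin":[0,0,0,0,0,0,0,0]}'
python3 -m creep '{"dp":[[0,0,0.001],[0,0,0.001],[0,0,0.001],[0,0,0.001],[0,0,0.001],[0,0,0.001],[0,0,0.001],[0,0,0.001]],"spin":[0,0,0,0,0,0,0,0]}'
```

```text
time_s: 5.53
eef_pos: [0.4738, 0.0142, 0.0654]
tool_rot: [0.248, -3.131, 0.001]
force: [-12.6, -1.8, 40.1]
gripper_width: 0.0
time_s: 6.2
eef_pos: [0.4738, 0.0142, 0.0652]
tool_rot: [0.248, -3.131, 0.001]
force: [-14.7, -1.7, 47.0]
gripper_width: 0.003
```

```bash
python3 -m creep '{"dp":[[0,0,-0.045],[0,0,-0.09],[0,0.02,-0.135],[0,0.07,-0.175],[0,0.12,-0.175],[0,0.17,-0.175],[0,0.22,-0.175],[0,0.256,-0.175]],"spin":[0,0,0,0,0,0,0,0]}' -1
python3 - <<'E'
from h import *
go([.4412,.2163,.2],.147+np.pi)
c=cam('wrist'); cv2.imwrite('pics/w2.png',c['image'])
t=cam('side'); cv2.imwrite('pics/s2.png',t['image'])
hsv=cv2.cvtColor(c['image'],cv2.COLOR_BGR2HSV)
m=((hsv[...,0]<8)|(hsv[...,0]>172))&(hsv[...,1]>130)&(hsv[...,2]>60)
k,l,st,ce=cv2.connectedComponentsWithStats(m.astype(np.uint8))
for i in range(1,k):
    if st[i,4]>200: print(st[i],ce[i],cv2.minAreaRect(np.argwhere(l==i)[:,::-1].astype(np.float32)))
print(-c['R'].T@c['t'],c['R'])
m=((hsv[...,0]>8)&(hsv[...,0]<28)&(hsv[...,1]>120)&(hsv[...,2]>120))
k,l,st,ce=cv2.connectedComponentsWithStats(m.astype(np.uint8))
for i in range(1,k):
    if st[i,4]>60: print('gold',st[i],ce[i],onz(c,*ce[i],.124))
a=np.hstack([c['image'][::1,::1][:, 100:640], np.zeros((480,1,3),np.uint8)])
E
```

```text
time_s: 6.87
eef_pos: [0.441, 0.219, 0.2016]
tool_rot: [0.25, -3.131, -0.0]
force: [1.1, 0.1, 1.1]
gripper_width: 0.999
pos [0.441  0.219  0.2016] yaw -2.982 q [ 0.46  0.13 -0.35  1.09  0.    0.3 ] F [1.1 0.1 1.1] t 6.8667 w 0.999
shares [ 0.0002 -0.0034  0.002 ] spin 0.006
[  37  181   39   53 1342] [ 55.97168405 206.89120715] ((55.77610778808594, 206.80307006835938), (55.85845184326172, 26.518394470214844), 70.14479064941406)
[ 294  217   37   46 1084] [312.79889299 239.16236162] ((311.7256774902344, 238.8891143798828), (35.992271423339844, 44.8499870300293), 3.5763344764709473)
[0.37067055 0.2078684  0.34441357] [[-1.59480379e-01  9.87200621e-01  9.70355534e-04]
 [ 9.47451946e-01  1.52782797e-01  2.81055559e-01]
 [ 2.77309969e-01  4.57422125e-02 -9.59691008e-01]]
gold [301 238  20  15 241] [311.24481328 245.31120332] [0.4411928  0.21585273 0.124     ]
gold [452 295  15  13 153] [459.52287582 300.81045752] [0.46419801 0.32110617 0.124     ]
gold [303 342  15  15 187] [310.         348.68983957] [0.51705162 0.22687989 0.124     ]
```

View pics/w2.png

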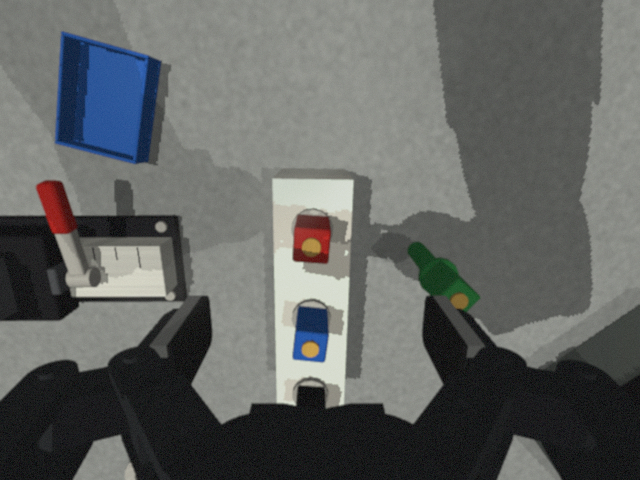

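View pics/s2.png

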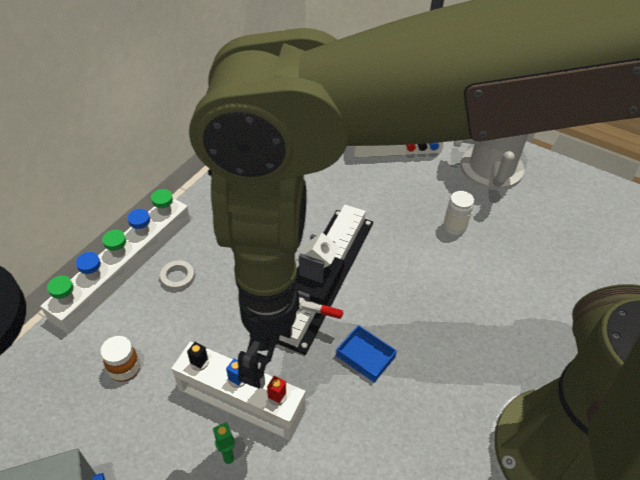

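```bash
python3 -m creep '{"dp":[[0.0005,0,0.03],[0.0005,0,0.06],[0.0005,0,0.09],[0.0005,0,0.115],[0.0005,0,0.135],[0.0005,0,0.142],[0.0005,0,0.142],[0.0005,0,0.142]],"spin":[0.006,0.006,0.006,0.006,0.006,0.006,0.006,0.006]}' -1 30
python3 -m creep '{"dp":[[0,0,0],[0,0,0],[0,0,0],[0,0,0],[0,0,0],[0,0,0],[0,0,0],[0,0,0]],"spin":[0,0,0,0,0,0,0,0]}' 1 30
python3 -m creep '{"dp":[[0,0,-0.01],[0,0,-0.03],[0,0,-0.06],[0,0,-0.09],[0,0,-0.12],[0,0,-0.15],[0,0,-0.16],[0,0,-0.16]],"spin":[0,0,0,0,0,0,0,0]}'
python3 - <<'E'
from h import *
go(M-.01*rx+.10*Z,.164+np.pi)
import pickle
pickle.dump({n:cam(n) for n in('top','side','wrist')},open('c3.pkl','wb'))
C=pickle.load(open('c3.pkl','rb'))
cv2.imwrite('pics/w3.png',np.hstack([C['wrist']['image'][150:400,200:480],C['side']['image'][200:450,180:430]]))
E
```

```text
time_s: 7.63
eef_pos: [0.442, 0.2162, 0.0883]
tool_rot: [0.228, -3.133, 0.001]
force: [0.1, -0.2, 0.5]
gripper_width: 1.002
time_s: 8.3
eef_pos: [0.4426, 0.2169, 0.0886]
tool_rot: [-0.229, 3.132, 0.0]
force: [-0.9, -1.4, 5.4]
gripper_width: 0.275
time_s: 8.97
eef_pos: [0.4434, 0.2175, 0.2181]
tool_rot: [-0.229, 3.13, 0.002]
force: [-0.1, 0.0, -1.9]
gripper_width: 0.278
pos [0.4434 0.2175 0.2181] yaw -2.996 q [ 0.46  0.12 -0.32  1.13  0.    0.31] F [-0.1  0.  -1.9] t 8.9667 w 0.278
shares [-0.0396 -0.3667 -0.0115] spin -0.009
```

View pics/w3.png

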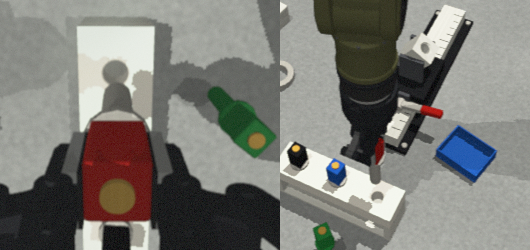

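```bash
python3 -m creep '{"dp":[[-0.005,-0.04,-0.025],[-0.011,-0.085,-0.025],[-0.017,-0.13,-0.025],[-0.024,-0.18,-0.025],[-0.03,-0.23,-0.025],[-0.036,-0.28,-0.025],[-0.043,-0.325,-0.025],[-0.049,-0.366,-0.02]],"spin":[-0.009,-0.009,-0.009,-0.009,-0.009,-0.009,-0.009,-0.009]}'
python3 -m creep '{"dp":[[0,0,0],[0,0,0],[0,0,0],[0,0,0],[0,0,0],[0,0,0],[0,0,0],[0,0,0]],"spin":[0,0,0,0,0,0,0,0]}' 1 20
python3 - <<'E'
from h import *
go(M-.002*rx+(.0806+.015)*Z,.164+np.pi)
import pickle
pickle.dump({n:cam(n) for n in('top','side','wrist')},open('c4.pkl','wb'))
C=pickle.load(open('c4.pkl','rb'))
a=cv2.resize(C['side']['image'][180:320,250:400],None,fx=2.6,fy=2.6); b=cv2.resize(C['wrist']['image'][60:430,150:520],(364,364))
cv2.imwrite('pics/w4.png',np.hstack([a,b]))
tip=monitor.observe()['eef_pos']-.0806*Z; print(proj(C['side'],tip),proj(C['side'],M),proj(C['wrist'],tip),proj(C['wrist'],M))
E
```

```text
time_s: 9.78
eef_pos: [0.5231, -0.0695, 0.2307]
tool_rot: [0.257, -3.129, -0.0]
force: [1.2, 0.4, -1.9]
gripper_width: 0.279
time_s: 10.45
eef_pos: [0.5235, -0.0666, 0.2323]
tool_rot: [-0.26, 3.13, -0.0]
force: [-0.2, 0.5, -2.8]
gripper_width: 0.277
pos [ 0.5235 -0.0666  0.2323] yaw -2.976 q [-0.13  0.18 -0.22  1.17 -0.   -0.29] F [-0.2  0.5 -2.8] t 10.45 w 0.277
shares [-0.002  -0.0007  0.0121] spin 0.001
(np.float64(326.9201148683337), np.float64(239.54579946183196)) (np.float64(324.7438729169885), np.float64(247.38277196189335)) (np.float64(315.9986659973696), np.float64(244.05554321465766)) (np.float64(315.73353532247626), np.float64(238.55554824334223))
```

View pics/w4.png

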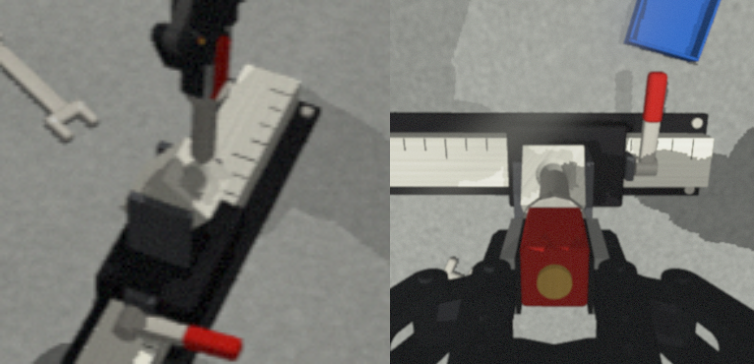

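```bash
python3 -m creep '{"dp":[[-0.0032,-0.0005,0.006],[-0.0032,-0.0005,0.012],[-0.0032,-0.0005,0.018],[-0.0032,-0.0005,0.024],[-0.0032,-0.0005,0.029],[-0.0032,-0.0005,0.034],[-0.0032,-0.0005,0.0345],[-0.0032,-0.0005,0.0345]],"spin":[0,0,0,0,0,0,0,0]}' 1 20
python3 - <<'E'
from h import *
go(M-.0545*rx+.0523*Z,.164+np.pi)
E
```

```text
time_s: 11.27
eef_pos: [0.5258, -0.0672, 0.2041]
tool_rot: [0.258, -3.13, -0.0]
force: [0.3, 0.0, -0.8]
gripper_width: 0.275
pos [ 0.5258 -0.0672  0.2041] yaw -2.977 q [-0.13  0.2  -0.26  1.11  0.   -0.29] F [ 0.3  0.  -0.8] t 11.2667 w 0.275
shares [0.0663 0.0005 0.0311] spin 0.0
```

```bash
python3 -m creep '{"dp":[[0.009,0,0.0008],[0.0188,0,0.0031],[0.0281,0,0.0064],[0.0374,0,0.0106],[0.0374,0,0.0106],[0.0374,0,0.0106],[0.0374,0,0.0106],[0.0374,0,0.0106]],"spin":[0,0,0,0,0,0,0,0]}'
python3 - <<'E'
from h import *
go(M-.0545*rx+.0523*Z,.164+np.pi)
a=cam('side')['image'];b=cam('wrist')['image']
a=cv2.resize(a[180:320,250:400],None,fx=2.6,fy=2.6); b=cv2.resize(b[60:430,150:520],(364,364))
cv2.imwrite('pics/w5.png',np.hstack([a,b]))
E
```

```text
time_s: 11.93
eef_pos: [0.497, -0.0721, 0.1963]
tool_rot: [-0.258, 3.13, -0.0]
force: [-1.5, 0.9, -1.0]
gripper_width: 0.273
pos [ 0.497  -0.0721  0.1963] yaw -2.977 q [-0.14  0.15 -0.34  1.08  0.   -0.31] F [-1.5  0.9 -1. ] t 11.9333 w 0.273
shares [0.0298 0.0007 0.0212] spin 0.0
```

View pics/w5.png

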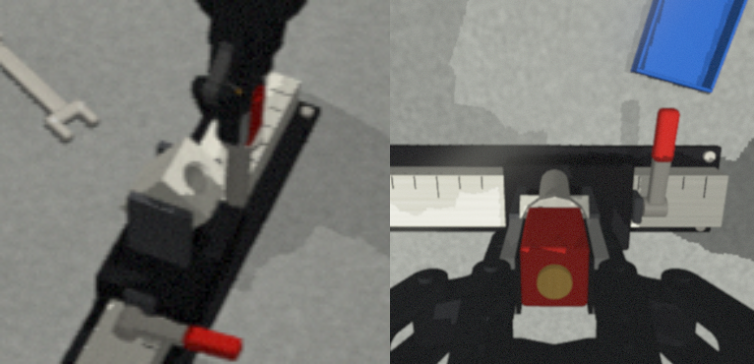

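```bash
python3 -m creep '{"dp":[[0,0.0007,-0.04],[0,0.0007,-0.0625],[-0.045,0.0007,-0.0625],[-0.09,0.0007,-0.0625],[-0.0946,0.0007,-0.0625],[-0.0946,0.0007,-0.0625],[-0.0946,0.0007,-0.03],[-0.0946,0.0007,-0.02]],"spin":[0,0,0,0,0,0,0,0]}' 1 20
python3 -m creep '{"dp":[[0,0,0.01],[0,0,0.02],[0,0,0.03],[0,0,0.036],[0,0,0.036],[0,0,0.036],[0,0,0.036],[0,0,0.036]],"spin":[0,0,0,0,0,0,0,0]}' 1 20
python3 - <<'E'
from h import *
for x,z in [(27.8,75.2),(16.9,75.8),(6.1,74.5),(-4.4,71.4),(-9.4,69.2),(-12.3,68)]: go(M+x/1e3*rx+(z-19.4)/1e3*Z,.164+np.pi)
E
```

```text
time_s: 12.7
eef_pos: [0.5694, -0.059, 0.2095]
tool_rot: [0.258, -3.128, -0.001]
force: [-1.6, 0.2, -2.4]
gripper_width: 0.276
time_s: 13.37
eef_pos: [0.5723, -0.0593, 0.1842]
tool_rot: [-0.258, 3.128, -0.001]
force: [4.8, -0.5, 1.1]
gripper_width: 0.279
pos [ 0.5723 -0.0593  0.1842] yaw -2.977 q [-0.1   0.29 -0.19  1.09  0.   -0.27] F [ 4.8 -0.5  1.1] t 13.3667 w 0.279
shares [0.0223 0.0002 0.0017] spin 0.0
pos [ 0.5723 -0.0593  0.1842] yaw -2.977 q [-0.1   0.29 -0.19  1.09  0.   -0.27] F [ 4.8 -0.5  1.1] t 13.3667 w 0.279
shares [0.0359 0.0002 0.0009] spin 0.0
pos [ 0.5723 -0.0593  0.1842] yaw -2.977 q [-0.1   0.29 -0.19  1.09  0.   -0.27] F [ 4.8 -0.5  1.1] t 13.3667 w 0.279
shares [0.0495 0.0002 0.0025] spin 0.0
pos [ 0.5723 -0.0593  0.1842] yaw -2.977 q [-0.1   0.29 -0.19  1.09  0.   -0.27] F [ 4.8 -0.5  1.1] t 13.3667 w 0.279
shares [0.0626 0.0002 0.0063] spin 0.0
pos [ 0.5723 -0.0593  0.1842] yaw -2.977 q [-0.1   0.29 -0.19  1.09  0.   -0.27] F [ 4.8 -0.5  1.1] t 13.3667 w 0.279
shares [0.0688 0.0002 0.0091] spin 0.0
pos [ 0.5723 -0.0593  0.1842] yaw -2.977 q [-0.1   0.29 -0.19  1.09  0.   -0.27] F [ 4.8 -0.5  1.1] t 13.3667 w 0.279
shares [0.0725 0.0002 0.0106] spin 0.0
```

```bash
python3 -m creep '{"dp":[[0.011,0.0002,0.0012],[0.0223,0.0002,0.0015],[0.0359,0.0002,0.0009],[0.0495,0.0002,0.0025],[0.0626,0.0002,0.0063],[0.0688,0.0002,0.0091],[0.0725,0.0002,0.0106],[0.0725,0.0002,0.0106]],"spin":[0,0,0,0,0,0,0,0]}' 1 20
python3 - <<'E'
from h import *
go(M,.164+np.pi)
a=cam('side')['image'];b=cam('wrist')['image']
a=cv2.resize(a[180:320,250:400],None,fx=2.6,fy=2.6); b=cv2.resize(b[60:430,150:520],(364,364))
cv2.imwrite('pics/w6.png',np.hstack([a,b]))
E
```

```text
time_s: 14.03
eef_pos: [0.513, -0.0684, 0.1747]
tool_rot: [0.258, -3.13, -0.001]
force: [1.3, 0.8, 0.7]
gripper_width: 0.276
pos [ 0.513  -0.0684  0.1747] yaw -2.977 q [-0.13  0.19 -0.34  1.04  0.   -0.3 ] F [1.3 0.8 0.7] t 14.0333 w 0.276
shares [-0.0179 -0.0007  0.0596] spin 0.0
```

View pics/w6.png

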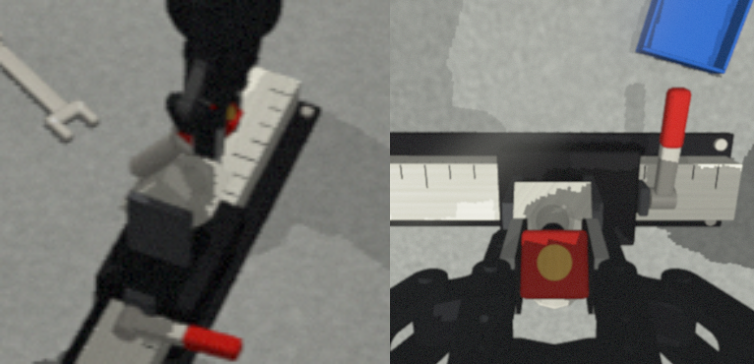

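```bash
python3 - <<'E'
from h import *
s=monitor.observe()['eef_pos']; y0=(s-M)@ry
def plane(c,u,v):
    o,d=ray(c,u,v); X=o+d*((M+y0*ry-o)@ry)/(d@ry); r=X-M; return np.array([r@rx,r[2]])*1e3
c=cam('side'); w=cam('wrist')
G=np.array([(s-M)@rx,s[2]-M[2]+.0194])*1e3; print('G',G,'y0',y0)
for p in [(136,163),(140,163),(142,160)]:
    T=plane(c,250+p[0]/2.6,180+p[1]/2.6); v=G-T; print('tip',T,np.linalg.norm(v),np.degrees(np.arctan2(-v[0],v[1])))
hsv=cv2.cvtColor(w['image'],cv2.COLOR_BGR2HSV)
m=((hsv[...,0]>8)&(hsv[...,0]<30)&(hsv[...,1]>100)&(hsv[...,2]>70)).astype(np.uint8)
k,l,st,ce=cv2.connectedComponentsWithStats(m)
for i in range(1,k):
    if st[i,4]>100:
        g=plane(w,*ce[i]); v=g-G; print('gold',st[i],ce[i],g,np.linalg.norm(v),np.degrees(np.arctan2(-v[0],v[1])))
        o,d=ray(w,*ce[i])
E
```

```text
G [-14.1995771   66.93902058] y0 0.0004758334412584338
tip [46.415574   -8.22556035] 96.56039959480985 38.88382835315388
tip [43.17756729 -6.66606832] 93.32655469373945 37.937372684266194
tip [41.58245727 -2.51094867] 89.07824418708374 38.7713397793315
gold [ 299  308   37   38 1080] [316.81296296 326.4537037 ] [-120.58989375  250.63189716] 212.2780544033135 30.07834887435195
```

```bash
python3 -m creep '{"dp":[[0,0,-0.02],[0,0,-0.045],[0.01,0,-0.065],[0.035,-0.0006,-0.065],[0.06,-0.0006,-0.065],[0.067,-0.0006,-0.055],[0.067,-0.0006,-0.04],[0.067,-0.0006,-0.028]],"spin":[0,0,0,0,0,0,0,0]}' 1 20
python3 - <<'E'
from h import *
go(M,.164+np.pi)
a=cam('side');b=cam('wrist')
a0=cv2.resize(a['image'][180:320,250:400],None,fx=2.6,fy=2.6); b=cv2.resize(b['image'][60:430,150:520],(364,364))
cv2.imwrite('pics/w7.png',np.hstack([a0,b])); u,v=proj(a,M); print((u-250)*2.6,(v-180)*2.6)
E
```

```text
time_s: 14.9
eef_pos: [0.4602, -0.0778, 0.1958]
tool_rot: [0.258, -3.129, -0.0]
force: [-0.3, 0.1, -1.6]
gripper_width: 0.277
pos [ 0.4602 -0.0778  0.1958] yaw -2.977 q [-0.17  0.08 -0.41  1.08 -0.   -0.33] F [-0.3  0.1 -1.6] t 14.9 w 0.277
shares [-0.0851  0.      0.0858] spin 0.0
194.3340695841701 175.19520710092272
```

```bash
python3 -m creep '{"dp":[[-0.003,0,0.004],[-0.006,0,0.008],[-0.0085,0,0.012],[-0.011,0,0.0155],[-0.015,0,0.019],[-0.019,0,0.022],[-0.023,0,0.025],[-0.026,0,0.028]],"spin":[0,0,0,0,0,0,0,0]}' 1 20
python3 - <<'E'
from h import *
go(M,.164+np.pi)
s=monitor.observe(); d=s['eef_pos']-M; print('TCP rel',d@rx,d@ry,d[2],'Frail',s['force']@rx,s['force']@ry,s['force'][2],s['moment'])
E
```

```text
time_s: 15.67
eef_pos: [0.4813, -0.0744, 0.1741]
tool_rot: [0.258, -3.129, 0.0]
force: [-4.9, -1.4, -1.1]
gripper_width: 0.273
pos [ 0.4813 -0.0744  0.1741] yaw -2.977 q [-0.15  0.14 -0.41  1.03 -0.   -0.32] F [-4.9 -1.4 -1.1] t 15.6667 w 0.273
shares [-0.0583  0.0002  0.0588] spin 0.0
TCP rel -0.04660690815071171 -0.00021254431592459492 0.047145083614985206 Frail -5.03364171652912 -0.6293453491672852 -1.097304958596339 [-0.46482624  1.1645909  -0.03048475]
```

```bash
python3 -m creep '{"dp":[[-0.003,0,0.004],[-0.006,0,0.008],[-0.008,0,0.0115],[-0.0105,0,0.015],[-0.013,0,0.0185],[-0.016,0,0.0225],[-0.018,0,0.026],[-0.0185,0,0.0265]],"spin":[0,0,0,0,0,0,0,0]}' 1 20
cat > st.py <<'E'
from h import *
s=monitor.observe(); d=s['eef_pos']-M; x,z=d@rx*1e3,d[2]*1e3
print('TCP rel',round(x,1),round(d@ry*1e3,1),round(z,1),'G u',round(-.5736*x+.8192*(z+19.4),1),'n',round(.8192*x+.5736*(z+19.4),1),'F',(s['force']@rx).round(1),(s['force']@ry).round(1),s['force'][2].round(1),'t',s['time_s'],'w',s['gripper_width'])
E
python3 st.py
```

```text
time_s: 16.33
eef_pos: [0.4955, -0.072, 0.1526]
tool_rot: [0.258, -3.129, 0.0]
force: [-6.2, -2.1, -1.4]
gripper_width: 0.275
TCP rel -32.2 -0.2 25.6 G u 55.3 n -0.5 F -6.5 -1.0 -1.4 t 16.3333 w 0.27530545204583706
```

```bash
python3 -m creep '{"dp":[[-0.002,0,0.004],[-0.0045,0,0.008],[-0.007,0,0.0115],[-0.0095,0,0.015],[-0.012,0,0.0185],[-0.014,0,0.0215],[-0.0155,0,0.024],[-0.0165,0,0.025]],"spin":[0,0,0,0,0,0,0,0]}' 1 20
python3 st.py
python3 -m creep '{"dp":[[-0.0003,0,0.0005],[-0.0007,0,0.001],[-0.001,0,0.0015],[-0.0014,0,0.002],[-0.0017,0,0.0025],[-0.0017,0,0.0025],[-0.0017,0,0.0025],[-0.0017,0,0.0025]],"spin":[0,0,0,0,0,0,0,0]}' 1 20
python3 st.py
```

```text
time_s: 17.0
eef_pos: [0.5077, -0.0701, 0.1334]
tool_rot: [0.258, -3.128, 0.001]
force: [-15.3, -3.1, 14.5]
gripper_width: 0.275
TCP rel -19.8 -0.2 6.4 G u 32.5 n -1.4 F -15.6 -0.5 14.5 t 17.0 w 0.2752832646143966
time_s: 17.67
eef_pos: [0.5077, -0.0701, 0.1333]
tool_rot: [0.257, -3.127, 0.002]
force: [-22.1, -2.4, 24.9]
gripper_width: 0.278
TCP rel -19.8 -0.2 6.3 G u 32.4 n -1.4 F -22.2 1.2 24.9 t 17.6667 w 0.27841573833986566
```

```bash
python3 -m creep '{"dp":[[0,0,0],[0,0,0],[0,0,0],[0,0,0],[0,0,0],[0,0,0],[0,0,0],[0,0,0]],"spin":[0,0,0,0,0,0,0,0]}' -1 20
python3 st.py
python3 -m creep '{"dp":[[0,0,-0.02],[0,0,-0.05],[0,0,-0.1],[0,0,-0.13],[0.03,0,-0.15],[0.07,0,-0.15],[0.1,0,-0.15],[0.12,0,-0.15]],"spin":[0,0,0,0,0,0,0,0]}' -1
python3 st.py
cat > chk.py <<'E'
from h import *
C={n:cam(n) for n in('top','side')}
R={};L={}
for n,c in C.items():
    hsv=cv2.cvtColor(c['image'],cv2.COLOR_BGR2HSV)
    u,v=proj(c,M)
    red=((hsv[...,0]<8)|(hsv[...,0]>172))&(hsv[...,1]>130)&(hsv[...,2]>50)
    gold=(hsv[...,0]>8)&(hsv[...,0]<28)&(hsv[...,1]>120)&(hsv[...,2]>120)
    for nm,m in(('red',red),('gold',gold)):
        k,l,st,ce=cv2.connectedComponentsWithStats(m.astype(np.uint8))
        for i in range(1,k):
            if st[i,4]>8 and np.hypot(*(ce[i]-[u,v]))<75: print(n,nm,st[i],ce[i].round(1)); R.setdefault((nm,round(ce[i][0]>u-8*(n=='top'))),{})[n]=ce[i]
    print(n,'home head top at',np.round(proj(C[n],M+.046*(-.5736*rx+.8192*Z)),1),'red centre',np.round(proj(C[n],M+.026*(-.5736*rx+.8192*Z)),1))
for key,p in R.items():
    if len(p)==2:
        o1,d1=ray(C['top'],*p['top']);o2,d2=ray(C['side'],*p['side'])
        s=np.linalg.lstsq(np.c_[d1,-d2],o2-o1,rcond=None)[0]; a=o1+s[0]*d1;b=o2+s[1]*d2; X=(a+b)/2-M
        print(key,'rel M (rail x,y,z) mm',(np.array([X@rx,X@ry,X[2]])*1e3).round(1),'gap',(np.linalg.norm(a-b)*1e3).round(1))
E
python3 chk.py
```

```text
time_s: 18.33
eef_pos: [0.5107, -0.0695, 0.1314]
tool_rot: [0.258, -3.131, -0.0]
force: [0.2, 0.6, 0.7]
gripper_width: 0.998
TCP rel -16.8 -0.1 4.4 G u 29.1 n -0.1 F 0.2 0.5 0.7 t 18.3333 w 0.9976191274408277
time_s: 19.0
eef_pos: [0.414, -0.0854, 0.2518]
tool_rot: [0.258, -3.131, 0.0]
force: [-0.1, 0.6, -0.4]
gripper_width: 0.997
TCP rel -114.8 -0.0 124.8 G u 184.0 n -11.3 F -0.0 0.6 -0.4 t 19.0 w 0.9967044923116221
top red [318 267  14  21 183] [324.7 275.9]Traceback (most recent call last):
  File "chk.py", line 12, in <module>
    if st[i,4]>8 and np.hypot(*(ce[i]-[u,v]))<75: print(n,nm,st[i],ce[i].round(1)); R.setdefault((nm,round(ce[i][0]>u-8*(n=='top'))),{})[n]=ce[i]
                                                                                                     ~~~~~^^^^^^^^^^^^^^^^^^^^^^^^^
TypeError: type numpy.bool doesn't define __round__ method
```

```bash
sed -i 's/round(ce\[i\]\[0\]>u-8\*(n==.top.))/bool(ce[i][0]>u-15)/' chk.py; python3 chk.py
```

```text
top red [318 267  14  21 183] [324.7 275.9]
top red [283 290   8  19 121] [286.5 298.8]
top gold [323 280   7   6  32] [326.2 282.6]
top home head top at [326.2 281. ] red centre [324.9 275.4]
side red [323 233  23  22 258] [332.9 243.9]
side red [320 305  23  14 193] [330.9 311.3]
side gold [337 236   7   7  36] [340.4 239.2]
side home head top at [338.6 238.7] red centre [332.5 242.5]
('red', True) rel M (rail x,y,z) mm [ -16.3  -10.1 -216.9] gap 1.8
('gold', True) rel M (rail x,y,z) mm [-29.8   0.5  38.3] gap 0.5
```

```bash
python3 -m creep '{"dp":[[0,0,0],[0,0,0],[0,0,0],[-0.03,0,0],[-0.07,0,0],[-0.1085,0,0],[-0.1085,0,0.03],[-0.1085,0,0.06]],"spin":[0,0,0,0,0,0,0,0]}' 1 40
python3 -m creep '{"dp":[[0,0,0.01],[0,0,0.018],[0,0,0.024],[0,0,0.028],[0,0,0.031],[0,0,0.033],[0,0,0.035],[0,0,0.036]],"spin":[0,0,0,0,0,0,0,0]}' 1
python3 st.py
```

```text
time_s: 19.87
eef_pos: [0.505, -0.0707, 0.2035]
tool_rot: [-0.26, 3.128, -0.001]
force: [-0.3, -0.3, -0.2]
gripper_width: 0.0
time_s: 20.53
eef_pos: [0.5018, -0.0711, 0.1751]
tool_rot: [-0.258, 3.13, -0.0]
force: [0.8, 0.5, 0.2]
gripper_width: 0.003
TCP rel -25.8 -0.3 48.1 G u 70.2 n 17.6 F 0.8 0.4 0.2 t 20.5333 w 0.0027741371834541727
```

```bash
python3 -m creep '{"dp":[[0,0,0.0005],[0,0,0.001],[0,0,0.0015],[0,0,0.002],[0,0,0.0025],[0,0,0.0025],[0,0,0.0025],[0,0,0.0025]],"spin":[0,0,0,0,0,0,0,0]}' 1; python3 st.py
python3 -m creep '{"dp":[[0,0,0.0005],[0,0,0.001],[0,0,0.0015],[0,0,0.002],[0,0,0.0025],[0,0,0.0025],[0,0,0.0025],[0,0,0.0025]],"spin":[0,0,0,0,0,0,0,0]}' 1; python3 st.py
```

```text
time_s: 21.2
eef_pos: [0.5015, -0.071, 0.1727]
tool_rot: [0.258, -3.131, -0.0]
force: [0.7, -1.0, 0.2]
gripper_width: -0.005
TCP rel -26.1 -0.2 45.7 G u 68.3 n 16.0 F 0.5 -1.1 0.2 t 21.2 w -0.004980705972730598
time_s: 21.87
eef_pos: [0.5016, -0.071, 0.1709]
tool_rot: [-0.258, 3.131, -0.0]
force: [-0.9, 0.4, 3.5]
gripper_width: -0.005
TCP rel -26.0 -0.2 43.9 G u 66.8 n 15.1 F -0.8 0.6 3.5 t 21.8667 w -0.004700532327998807
```

```bash
python3 -m creep '{"dp":[[0,0,0.0005],[0,0,0.001],[0,0,0.0015],[0,0,0.002],[0,0,0.0025],[0,0,0.0025],[0,0,0.0025],[0,0,0.0025]],"spin":[0,0,0,0,0,0,0,0]}' 1; python3 st.py
python3 -m creep '{"dp":[[0,0,-0.01],[0,0,-0.04],[0,0,-0.08],[0,0,-0.12],[0.03,0,-0.15],[0.07,0,-0.15],[0.1,0,-0.15],[0.12,0,-0.15]],"spin":[0,0,0,0,0,0,0,0]}' 1
python3 -m creep '{"dp":[[0,0,0],[0,0,0],[0,0,0],[0,0,0],[0,0,0],[0,0,0],[0,0,0],[0,0,0]],"spin":[0,0,0,0,0,0,0,0]}' 
python3 st.py; python3 chk.py
python3 - <<'E'
from h import *
import pickle
C=pickle.load(open('c0.pkl','rb'))
# carrier shift: triangulate lever tip, and compare black/other colour spots (gold dots of blue/black probes) with start
for n in('top','side'):
    a=C[n]; b=cam(n)
    print(n,'red lever box corners world/rail, expected locked grip px',np.round(proj(b,H+.070*(-.987*rx+.16*Z)),1))
    for nm,uv in (('black',(177.9,237.5) if n=='top' else (195.4,347.8)),('blue',(182,273.3) if n=='top' else (235,365.1))):
        u,v=map(int,uv); p=a['image'][v-14:v+14,u-14:u+14]; q=b['image'][v-24:v+24,u-24:u+24]
        r=cv2.matchTemplate(q,p,cv2.TM_CCOEFF_NORMED); _,mx,_,loc=cv2.minMaxLoc(r); print(nm,mx,np.array(loc)-10)
E
```

```text
time_s: 22.53
eef_pos: [0.5017, -0.0711, 0.1704]
tool_rot: [-0.258, 3.13, -0.001]
force: [-5.2, 1.1, 14.9]
gripper_width: 0.001
TCP rel -25.9 -0.3 43.4 G u 66.3 n 14.8 F -5.0 2.0 14.9 t 22.5333 w 0.0011803674457987786
time_s: 23.2
eef_pos: [0.405, -0.0869, 0.2892]
tool_rot: [-0.258, 3.131, -0.001]
force: [-0.3, 0.0, -0.1]
gripper_width: 0.002
time_s: 23.87
eef_pos: [0.407, -0.0867, 0.2885]
tool_rot: [0.259, -3.13, -0.0]
force: [1.4, -0.6, 0.3]
gripper_width: -0.001
TCP rel -121.9 -0.2 161.5 G u 218.1 n 3.9 F 1.2 -0.8 0.3 t 23.8667 w -0.0007929168321947442
top red [318 267  14  21 184] [324.6 276. ]
top red [283 290   9  19 124] [286.6 298.9]
top gold [323 280   7   6  33] [326.1 282.7]
top home head top at [326.2 281. ] red centre [324.9 275.4]
side red [323 233  23  22 257] [333.  243.8]
side red [320 305  23  13 194] [330.8 311.2]
side gold [337 236   7   7  37] [340.3 239.2]
side home head top at [338.6 238.7] red centre [332.5 242.5]
('red', True) rel M (rail x,y,z) mm [ -16.4  -10.  -216.4] gap 1.7
('gold', True) rel M (rail x,y,z) mm [-29.8   0.7  38.6] gap 0.2
top red lever box corners world/rail, expected locked grip px [287.2 300.3]
black 0.9992022514343262 [0 0]
blue 0.999061107635498 [0 0]
side red lever box corners world/rail, expected locked grip px [332.9 312.3]
black 0.9981808662414551 [0 0]
blue 0.9987286925315857 [0 0]
```

```bash
python3 -c "
from cell import robot
print(robot.hand_in())"
```

```text
the job is handed in; nothing more can be done
None
```

The lever is locked, and the red probe is in the slanted port and released. I handed the job in at about 24 s of the 58 s allowed; no verdict is reported.

**How it was done**
- **Lever:** I swung it over with closed fingers and pressed it onto its hard stop. The wrist force peaked at 47 N there. That pressed with the fingertips, not the arm or gripper body.
- **Tilting the probe:** The tool can only point down, so the probe had to be turned in the grip. My first try at the port mouth failed because the tip slid over the low rim. Pulling the rod against the sleeve's back face turned it to about 38°, and the bore then guided it in.

**Last checks**
- **Lever:** Its red grip is within about 1.5 px of the computed locked position in both views.
- **Probe seating:** Insertion stopped firmly under about 33 N along the bore. After release, a 15 N push on the head moved the fingertips only 0.5 mm, and they met the head within about 1 mm of the height expected when home.
- **Disagreement:** The cameras put the head's top about 3.5 mm from its computed home, roughly 2.5 mm along the bore and 2.5 mm across it. I took this as error in my estimate of the mouth position. The camera readings were the same before and after the push.
- **Other items:** The blue and black probes had not moved in the images. The head's top is 0.7 mm along the rail from where the mouth was measured at the start, so I saw no sign of a carrier shift. I did not recheck the other bystanders at the end.
- **No final look:** I had used all 12 pictures before the insertion, so the final checks were numeric only.

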